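# Snap the blow-gun rest onto the air pipe

### The job

The blow gun needs a rest on the air pipe: take the larger of the two dark grey snap clips, the one that fits the pipe, and push it straight down over the pipe about midway between the two brackets until its arms snap round the pipe. Leave it fully home and upright with its fork pointing up, and leave the smaller clip where it stands.

Things in the scene. Friction and masses are not known exactly. Their poses are not given: they have to be found in the camera images.
- clip_large: larger dark grey snap clip, loose, standing mouth down, fork up, 88 mm tall, about 70 g. Origin: centre, level with its lips. z up, y along its bore, x across; alike when turned half round. Heights: flat bridge (38 mm in x, 26 in y) with top face at 39 mm; stem to grasp, 12 mm thick in x, 26 mm wide in y, up to 73 mm; above it two prongs at the stem's y ends
- clip_large_bore (a point): middle of the larger clip's bore, on its axis, 20 mm above the clip's origin; axes as the clip's. Bore 27 mm (28 mm once sprung onto the pipe), mouth 20.7 mm at its narrowest, lips flaring to 41 mm outside. The two arms are sprung outward by the pipe: pushing it on takes about 10 to 20 N, then it holds by itself
- clip_small: smaller dark grey snap clip of the same make, its 18 mm bore too small for the pipe, standing loose in the same way, 76 mm tall, bridge 28 mm across; origin centred, level with its lips, axes as for the larger clip
- pipe_mid (a point): point on the axis of the level aluminium air pipe (28 mm diameter) midway between its two dark brackets, 60 mm above the table; y along the pipe, z up. The pipe is fixed on a plywood board 80 x 260 x 16 mm; the brackets (22 mm along the pipe) are centred 100 mm to either side; 30 mm of free air below the pipe

How it is judged:
At the end, for the whole second after the job is handed in: The larger clip is snapped home on the pipe: the axis of its bore is within 4 mm of the pipe's axis, sideways and in height, it is within 30 mm of the point midway between the brackets, its bore is in line with the pipe within 10 degrees, its fork points up within 17 degrees, and it is at rest (x of clip_large_bore in the frame of pipe_mid between -0.004 and 0.004 m and z of clip_large_bore in the frame of pipe_mid between -0.004 and 0.004 m and y of clip_large_bore in the frame of pipe_mid between -0.03 and 0.03 m and angle between the y axis of clip_large and the y axis of pipe_mid, either way round below 0.175 rad and angle between clip_large's own z axis and vertical below 0.3 rad and linear speed of clip_large below 0.02 m/s); the robot touches nothing.
It fails at once if the smaller clip is moved more than 30 mm (distance of clip_small from where it was at the start of the episode above 0.03 m).
It also fails if it takes over 40 s, if anything falls off the work surface, if the arm or the gripper's body presses on something with over 40 N, if the wrist force passes 120 N, or if a joint passes its speed limit or range.

### The arm

A 7-joint arm with a two-finger parallel gripper is mounted at the origin on the work surface; the furniture and walls round the work are solid. World frame = base frame: x ahead of the robot, y to its left, z up, the work surface at z = 0. Lengths are in m, angles in rad, forces in N, time in s.
With the tool pointing down it reaches from about 0.425 to 0.875 m from the base axis. Payload 4.7 kg.
Tool frame: the origin (TCP) lies between the finger pads; the fingertips stand 11 mm ahead of it and the grasp point (between the pads) lies 8 mm behind it (robot.tip_extent is the distance from the TCP to the fingertips, in m); z points along the fingers, y is the line along which they close (so a half turn about z gives the same grasp; the last joint's range is limited). The gripper opens to 85 mm and grips with 20 to 120 N. Pads are 22 mm wide; open, the fingers measure 114 mm over their backs; the gripper's body (76 mm by 85 mm) begins 54 mm behind the grasp point. The pads swing forward as they close: fully open they stand 13 mm farther back than shut.
Start: joints at [1.118, 0.321, -0.07, 1.45, 0.023, 1.371, -0.057], TCP at [0.293, -0.58, 0.242] pointing down, gripper open.
Joint ranges: [-2.86, 2.86], [-0.3, 2.09], [-1.38, 1.24], [0.06, 2.45], [-1.56, 4.7], [0.09, 2.05], [-2.69, 2.69]. Speed limits (rad/s): [2.57, 2.57, 3.14, 3.14, 3.14, 3.14, 3.14].

### API

Orientations are given as a unit quaternion [x, y, z, w].
In Python, from station import monitor, viewer, robot, finder gives the robot as it stands.
- The arm moves only by the tool arm_command, never from a script. Its argument "commands" is a list of rows, each an object with "delta_pos": the shift along the world's x, y, z in m, a list of three; "rotation": the turn, a rotation vector about the world's x, y, z in rad, a list of three; "jaw": the finger opening in m, from 0 to 0.0854. A call has 1 to 12 rows; each row shifts and turns the commanded pose from where the row before left it; what a row does not reach is not made up. A row lasts 1/8 s, in which the tool goes at most 62.5 mm and 10.7 degrees, less where a joint would pass 70% of its speed; a pose out of reach is approached as far as the arm can. A call with a gripper value outside its range is refused whole. The fingers move at their own pace and stop on an object; "newtons" is the grip in N (left out, the last holds). Time passes only in rows, so rows that do not move let the fingers close. It gives the time, the measured TCP pose, the force, the opening and the grip force at its end, in the units of the state.
- monitor.read_state(): the state, without advancing time (a new reading comes with each control period).
- viewer.camera(name): name is "scene" or "side" or "wrist"; returns the picture (480x640x3 uint8, blue, green, red); there is no depth.
- viewer.camera_info(name): a dict with "K" (3x3 intrinsics, pixels), "eye" and "rotation" of the camera in the world. Camera axes: x right, y down, z forward; pixel columns grow to the right and rows downward; lengths in m; the calibration is good to about 2 mm. The wrist camera is an equidistant fisheye: a pixel r from the principal point sees the ray r / f radians off the axis. A picture is of the moment at which its call begins: read the wrist's pose just before it. camera_info takes no time and is no camera call; for the wrist camera it gives the pose at the moment of the call.
- robot.hand_in(): hands the job in; it is judged then, once.
Trained networks look in the newest picture that a camera, given by its name, has taken for a name from the list of things; names that differ only in an ending like _2 or _b are one class to them, and where a whole thing is asked for, a point or a joint stands for the part that bears it (a point fixed in the world has none). Each returns a list of dicts, best first, with "conf" (0 to 1); they miss things now and then, are a little off and sometimes report something else, mostly with a low value. They report only what shows in the picture. A call takes as long as a camera call.
- finder.spot_in(camera, name): "centre" ([column, row] in pixels, amid what is visible of it).
- finder.masks_of(camera, name): "pixels" (480x640 bool, what is visible of it) and "centre" ([column, row] in pixels, amid what is visible of it).
- finder.place_of(camera, name): "centre" ([column, row] in pixels: a listed point, or the origin of a listed thing).
The state is a dict: "time_s": time; "q": joint angles; "qvel": joint speeds; "joint_torque": joint torques, N m; "eef_pos": TCP position; "orientation": TCP orientation; "force": force on the tool from outside, world axes, zero at the start; "ft_torque": the same for the moment, N m; "grip_width": opening from 0.0 (shut) to 1.0 (fully open); "gripper_force": force on a finger pad.
Only numpy, scipy, OpenCV 4.12 (cv2) and the standard library are available. Lean on these libraries where they do the work, as an engineer would, in place of code of your own. Each camera call takes 0.05 s, during which the arm holds its last target. There are 200 camera calls.

## Working session

There is one attempt and no reset: what is moved stays moved. The work goes in short steps, Python scripts to look and compute and a tool call to move; the robot and the scene stay as the last step left them, time stands still between calls to the robot, and variables do not carry over. Pictures are saved under pics/ and viewed, at most 10 in all, crops included, and the job is handed in when it is done.

Besides the shell and the picture viewer there is one more tool, called after "Request:" as name(argument=value, ...) on one line, values as JSON. arm_command: Moves the arm, as the interface text tells. Its arguments: {"type":"object","properties":{"commands":{"type":"array"},"newtons":{"type":"number"}},"required":["commands"]}

```bash
mkdir -p pics
cat > h.py <<'E'
import numpy as np,cv2
from station import monitor,viewer,robot,finder
def ray(cam,px):
    i=viewer.camera_info(cam);K=np.array(i["K"]);R=np.array(i["rotation"]);e=np.array(i["eye"])
    a=(px[0]-K[0,2])/K[0,0];b=(px[1]-K[1,2])/K[1,1]
    if cam=="wrist":
        t=np.hypot(a,b);s=np.sin(t)/t if t>1e-9 else 1;d=np.array([a*s,b*s,np.cos(t)])
    else: d=np.array([a,b,1.])
    if R.shape!=(3,3):
        from scipy.spatial.transform import Rotation as Q;R=Q.from_quat(R).as_matrix()
    d=R@d;return e,d/np.linalg.norm(d)
def at_z(cam,px,z):
    e,d=ray(cam,px);return e+d*(z-e[2])/d[2]
def tri(rs):
    A=0;b=0
    for e,d in rs:
        P=np.eye(3)-np.outer(d,d);A=A+P;b=b+P@e
    x=np.linalg.solve(A,b);return x,[np.linalg.norm((np.eye(3)-np.outer(d,d))@(x-e)) for e,d in rs]
E
python3 - <<'E'
from h import *
s=monitor.read_state();print(s["eef_pos"],s["orientation"],s["time_s"])
Z={"clip_large":0,"clip_small":0,"clip_large_bore":.02,"pipe_mid":.06}
for c in ("scene","side","wrist"):
    im=viewer.camera(c);cv2.imwrite(f"pics/a_{c}.png",im)
    for n,z in Z.items():
        for r in finder.place_of(c,n)[:2]:
            print(c,n,np.round(r["conf"],2),np.round(r["centre"]),np.round(at_z(c,r["centre"],z),4))
E
```

```text
[ 0.29223172 -0.58004052  0.24121181] [ 9.72884286e-01  2.31290397e-01 -2.66807520e-04 -9.20138208e-04] 0.0
scene clip_large 0.79 [284. 340.] [0.4597 0.17   0.    ]
scene clip_small 0.88 [202. 304.] [0.6107 0.2223 0.    ]
scene clip_large_bore 0.91 [283. 331.] [0.4598 0.1697 0.02  ]
scene pipe_mid 0.69 [381. 206.] [ 0.5501 -0.1359  0.06  ]
side clip_large 0.68 [304. 306.] [0.4612 0.1681 0.    ]
side clip_small 0.66 [221. 291.] [0.6114 0.2152 0.    ]
side clip_large_bore 0.67 [304. 299.] [0.4571 0.1735 0.02  ]
side pipe_mid 0.87 [350. 205.] [ 0.5492 -0.1311  0.06  ]
```

View pics/a_scene.png

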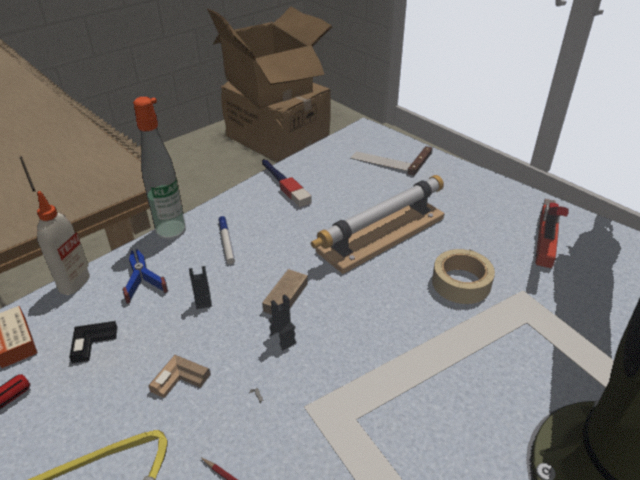

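View pics/a_side.png

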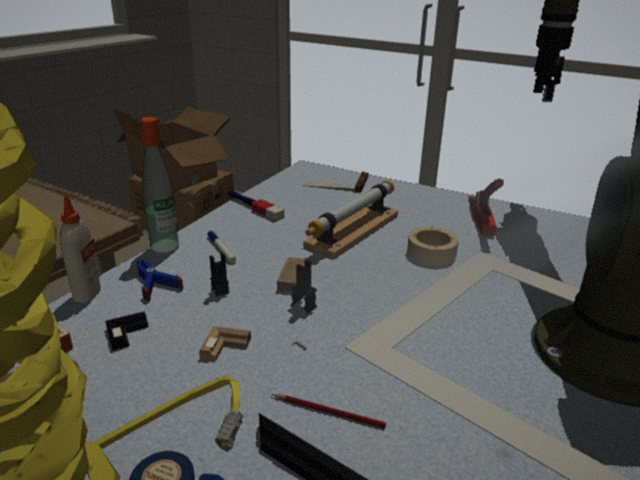

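The scene picture shows the large clip at about (283,322), the small one at (201,287), and the pipe running from (330,235) to (435,185). The side view agrees. I'm moving to a view between the clip and the pipe.

Request:
arm_command(commands=[{"delta_pos": [0.017,0.046,0.007],"rotation": [0,0,0],"jaw": 0.0854},{"delta_pos": [0.017,0.046,0.007],"rotation": [0,0,0],"jaw": 0.0854},{"delta_pos": [0.017,0.046,0.007],"rotation": [0,0,0],"jaw": 0.0854},{"delta_pos": [0.017,0.046,0.007],"rotation": [0,0,0],"jaw": 0.0854},{"delta_pos": [0.017,0.046,0.007],"rotation": [0,0,0],"jaw": 0.0854},{"delta_pos": [0.017,0.046,0.007],"rotation": [0,0,0],"jaw": 0.0854},{"delta_pos": [0.017,0.046,0.007],"rotation": [0,0,0],"jaw": 0.0854},{"delta_pos": [0.017,0.046,0.007],"rotation": [0,0,0],"jaw": 0.0854},{"delta_pos": [0.017,0.046,0.007],"rotation": [0,0,0],"jaw": 0.0854},{"delta_pos": [0.017,0.046,0],"rotation": [0,0,0],"jaw": 0.0854},{"delta_pos": [0.017,0.046,0],"rotation": [0,0,0],"jaw": 0.0854},{"delta_pos": [0,0,0],"rotation": [0,0,0],"jaw": 0.0854}])

```text
time_s: 2.25
eef_pos: [0.4805, -0.0697, 0.3058]
orientation: [0.972, 0.235, 0.001, -0.0]
force: [-0.2, 0.1, -1.0]
grip_width: 0.999
gripper_force: 0.0
```

```bash
cat > look.py <<'E'
from h import *
import sys
s=monitor.read_state();print(np.round(s["eef_pos"],4),np.round(s["orientation"],4),s["time_s"],np.round(s["q"],2))
Z={"clip_large":0,"clip_small":0,"clip_large_bore":.02,"pipe_mid":.06}
im=viewer.camera("wrist");cv2.imwrite(f"pics/{sys.argv[1]}.png",im)
for n,z in Z.items():
    for r in finder.place_of("wrist",n)[:2]:
        print(n,np.round(r["conf"],2),np.round(r["centre"]),np.round(at_z("wrist",r["centre"],z),4))
for n in ("clip_large","clip_small","pipe_mid"):
    for r in finder.masks_of("wrist",n)[:1]:
        m=np.argwhere(r["pixels"])[:,::-1];print(n,r["conf"],len(m),cv2.minAreaRect(m.astype(np.float32)))
E
python3 look.py b
```

```text
[ 0.4805 -0.0697  0.3058] [ 9.719e-01  2.353e-01  7.000e-04 -3.000e-04] 2.25 [ 0.64 -0.04 -0.53  1.73 -0.02  1.45 -0.98]
clip_large 0.77 [142. 122.] [0.4626 0.1653 0.    ]
clip_small 0.64 [158.   2.] [0.6117 0.2159 0.    ]
clip_large_bore 0.69 [133. 120.] [0.464  0.1674 0.02  ]
pipe_mid 0.86 [396. 177.] [ 0.5372 -0.135   0.06  ]
clip_large 0.71 1147 ((124.3685073852539, 117.62702941894531), (50.11130905151367, 38.77845001220703), 27.552810668945312)
clip_small 0.51 214 ((157.5, 7.0), (14.0, 31.0), 90.0)
pipe_mid 0.6 16200 ((382.7225646972656, 168.80526733398438), (287.08807373046875, 70.71394348144531), 31.165145874023438)
```

View pics/b.png

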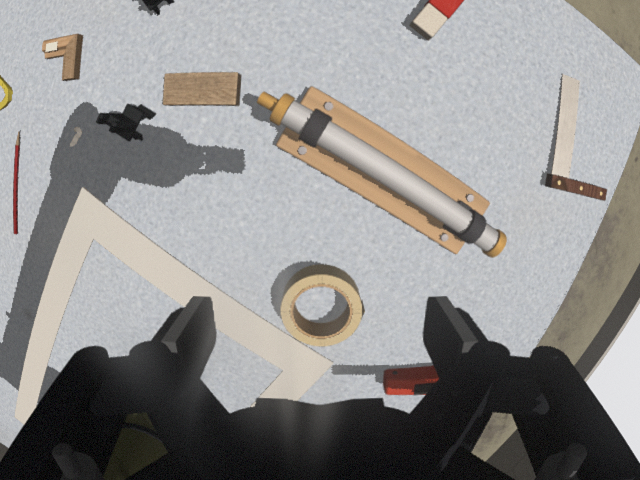

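The wrist view shows the brackets at (316,128) and (470,223), and the large clip at (125,120).

Run:
```python
from h import *
for z in(.06,.076):
    a=at_z("wrist",(316,128),z);b=at_z("wrist",(470,223),z);d=a-b
    print(z,a,b,(a+b)/2,np.linalg.norm(d),np.degrees(np.arctan2(d[1],d[0])))
i=viewer.camera_info("wrist");print(i["eye"],np.round(i["rotation"],2))
```

```text
0.06 [ 0.54440597 -0.03833774  0.06      ] [ 0.53348688 -0.23345768  0.06      ] [ 0.53894643 -0.13589771  0.06      ] 0.1954252284928501 86.79701717854722
0.076 [ 0.54436507 -0.03851899  0.076     ] [ 0.53391084 -0.22533194  0.076     ] [ 0.53913796 -0.13192547  0.076     ] 0.187105236794816 86.79701717854725
[ 0.54344517 -0.04259517  0.43581812] [ 0.84 -0.52 -0.08  0.12]
```

Request:
arm_command(commands=[{"delta_pos": [-0.01,0.042,-0.008],"rotation": [0,0,0],"jaw": 0.0854},{"delta_pos": [-0.01,0.042,-0.008],"rotation": [0,0,0],"jaw": 0.0854},{"delta_pos": [-0.01,0.042,-0.008],"rotation": [0,0,0],"jaw": 0.0854},{"delta_pos": [-0.01,0.042,-0.008],"rotation": [0,0,0],"jaw": 0.0854},{"delta_pos": [0,0,0],"rotation": [0,0,0],"jaw": 0.0854}])

```text
time_s: 3.28
eef_pos: [0.4384, 0.0965, 0.2732]
orientation: [0.972, 0.234, -0.0, 0.0]
force: [0.3, -1.3, -0.3]
grip_width: 1.001
gripper_force: 0.0
```

```bash
python3 look.py c
python3 - <<'E'
import cv2
im=cv2.imread("pics/c.png")
im=im[:300,60:460];cv2.imwrite("pics/c2.png",cv2.resize(im,None,fx=2,fy=2,interpolation=cv2.INTER_CUBIC))
E
```

```text
[0.4384 0.0965 0.2732] [ 9.722e-01  2.341e-01 -1.000e-04  1.000e-04] 3.275 [ 0.5  -0.13 -0.71  1.85 -0.08  1.39 -1.28]
clip_large 0.94 [266. 149.] [0.4603 0.1689 0.    ]
clip_small 0.69 [291.   7.] [0.6161 0.2155 0.    ]
clip_large_bore 0.76 [266. 147.] [0.465  0.1672 0.02  ]
pipe_mid 0.62 [544. 224.] [ 0.5362 -0.1331  0.06  ]
clip_large 0.75 1197 ((261.7195739746094, 145.41603088378906), (35.322391510009766, 41.55944061279297), 32.19573211669922)
clip_small 0.92 468 ((289.5, 10.5), (21.0, 33.0), 90.0)
pipe_mid 0.56 12978 ((522.5800170898438, 211.0600128173828), (236.5999755859375, 71.39998626708984), 36.869895935058594)
```

View pics/c2.png

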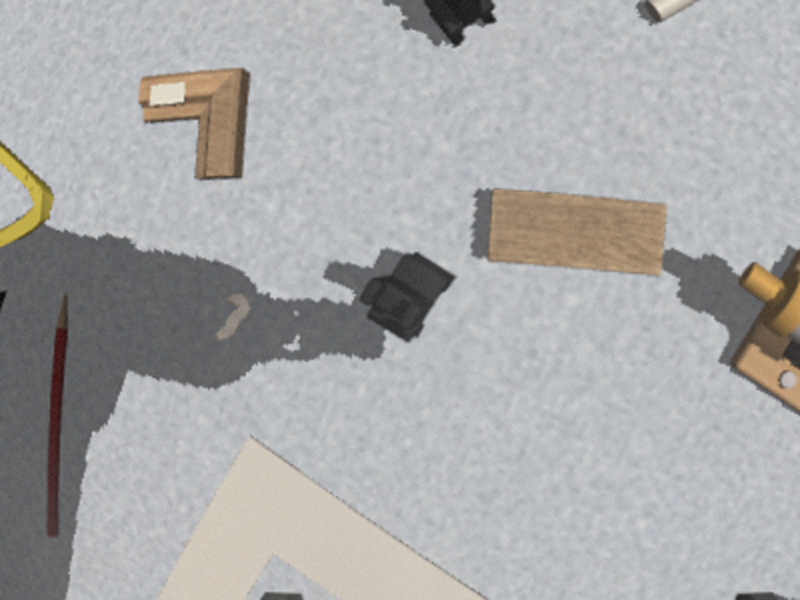

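Run:
```python
import cv2,numpy as np
im=cv2.imread("pics/c.png")[105:185,215:315].astype(float)
im=np.clip((im/255)**.5*255*1.2,0,255).astype(np.uint8)
cv2.imwrite("pics/c3.png",cv2.resize(im,None,fx=7,fy=7,interpolation=cv2.INTER_CUBIC))
```

```text
(no output)
```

View pics/c3.png

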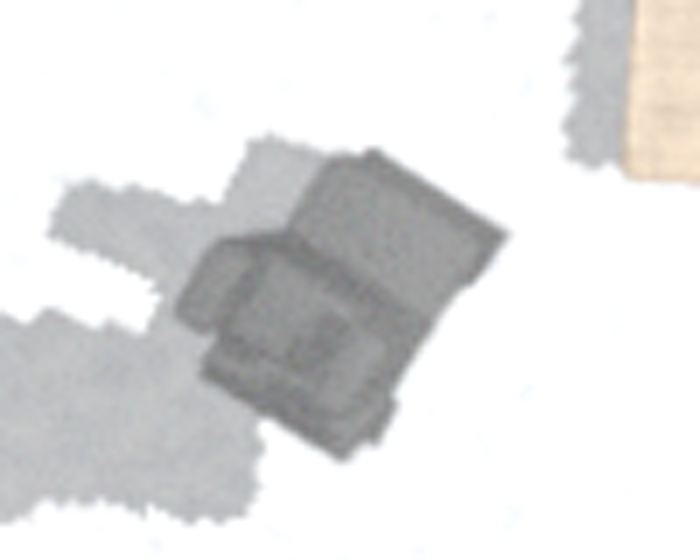

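Run:
```python
from h import *
def w(p,z): return at_z("wrist",(215+p[0]/7,105+p[1]/7),z)
def yaw(d): return np.degrees(np.arctan2(d[1],d[0]))
for n,p,q,z in(("far lit",(335,160),(475,250),.039),("far out",(370,150),(508,235),.0),("near",(200,370),(345,458),0),("near b",(200,370),(345,458),.039),("stem/bridge line",(290,235),(430,320),.039),("stemtop far",(268,250),(385,335),.073)):
    a,b=w(p,z),w(q,z);print(n,a[:2],b[:2],"mid",(a+b)[:2]/2,np.linalg.norm(a-b),yaw(a-b))
i=[]
for c in("scene","side","wrist"):
    viewer.camera(c)
    r=finder.place_of(c,"clip_large_bore")[:1]
    i+= [ray(c,x["centre"]) for x in r]
print(tri(i))
```

```text
far lit [0.48256304 0.1765552 ] [0.47956319 0.15320434] mid [0.48106312 0.16487977] 0.023542768510497105 82.67937895138888
far out [0.48399176 0.17773375] [0.48126989 0.15258329] mid [0.48263082 0.16515852] 0.025297319201420674 83.82328941044044
near [0.44144391 0.18726226] [0.43873493 0.1604295 ] mid [0.44008942 0.17384588] 0.0269691673325421 84.23505755925876
near b [0.44748148 0.18130259] [0.44503406 0.15706062] mid [0.44625777 0.16918161] 0.024365194615506604 84.23505755925873
stem/bridge line [0.47030919 0.17774907] [0.46794522 0.15459894] mid [0.46912721 0.16617401] 0.023270516867942303 84.1694753689992
stemtop far [0.47050578 0.17463946] [0.46708074 0.1562638 ] mid [0.46879326 0.16545163] 0.018692132462705752 79.44181843987833
(array([0.46094574, 0.17220402, 0.02689419]), [np.float64(0.0019160948132926914), np.float64(0.0019160948132926072)])
```

The close crop shows the clip's bridge edges. Its bore yaw is about 84° and its centre is about (0.462, 0.168). I'm turning by 57° and moving above it.

Request:
arm_command(commands=[{"delta_pos": [0.004,0.012,-0.02],"rotation": [0,0,0.166],"jaw": 0.0854},{"delta_pos": [0.004,0.012,-0.02],"rotation": [0,0,0.166],"jaw": 0.0854},{"delta_pos": [0.004,0.012,-0.02],"rotation": [0,0,0.166],"jaw": 0.0854},{"delta_pos": [0.004,0.012,-0.02],"rotation": [0,0,0.166],"jaw": 0.0854},{"delta_pos": [0.004,0.012,-0.02],"rotation": [0,0,0.166],"jaw": 0.0854},{"delta_pos": [0.004,0.012,-0.02],"rotation": [0,0,0.166],"jaw": 0.0854},{"delta_pos": [0,0,0],"rotation": [0,0,0],"jaw": 0.06},{"delta_pos": [0,0,0],"rotation": [0,0,0],"jaw": 0.06}])

```text
time_s: 4.97
eef_pos: [0.4638, 0.1652, 0.154]
orientation: [0.745, 0.667, 0.0, 0.0]
force: [1.0, -0.7, 0.6]
grip_width: 0.704
gripper_force: 0.0
```

```bash
python3 look.py d
```

```text
[0.4638 0.1652 0.154 ] [7.452e-01 6.668e-01 2.000e-04 2.000e-04] 4.975 [ 0.37  0.11 -0.8   1.92  0.08  1.15 -0.57]
clip_large 0.56 [315. 219.] [0.4614 0.1692 0.    ]
clip_small 0.71 [493. 138.] [0.613  0.2217 0.    ]
clip_small 0.32 [315. 221.] [0.4612 0.1674 0.    ]
clip_large_bore 0.98 [317. 221.] [0.4632 0.1722 0.02  ]
clip_large 0.8 2746 ((315.0, 235.0), (70.0, 54.0), 90.0)
clip_small 0.61 2352 ((513.5098266601562, 141.52914428710938), (76.15784454345703, 40.58266830444336), 7.907163143157959)
pipe_mid 0.64 680 ((419.6609802246094, 407.3487854003906), (82.37664794921875, 36.545997619628906), 20.2248592376709)
```

View pics/d.png

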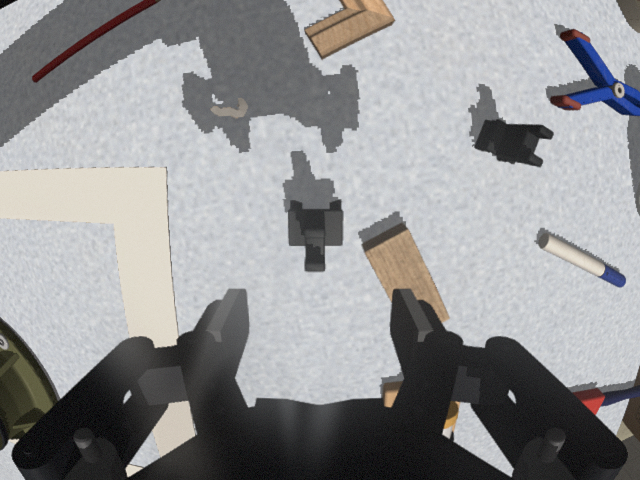

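The clip is centred and square at (315,228). I'm going down with a narrower jaw, which keeps clear of the wooden block.

Request:
arm_command(commands=[{"delta_pos": [-0.0015,0.003,-0.02],"rotation": [0,0,0],"jaw": 0.045},{"delta_pos": [0,0,-0.02],"rotation": [0,0,0],"jaw": 0.045},{"delta_pos": [0,0,-0.02],"rotation": [0,0,0],"jaw": 0.045},{"delta_pos": [0,0,-0.02],"rotation": [0,0,0],"jaw": 0.045},{"delta_pos": [0,0,-0.019],"rotation": [0,0,0],"jaw": 0.045},{"delta_pos": [0,0,0],"rotation": [0,0,0],"jaw": 0.03},{"delta_pos": [0,0,0],"rotation": [0,0,0],"jaw": 0.02},{"delta_pos": [0,0,0],"rotation": [0,0,0],"jaw": 0.005},{"delta_pos": [0,0,0],"rotation": [0,0,0],"jaw": 0.005},{"delta_pos": [0,0,0],"rotation": [0,0,0],"jaw": 0.005}], newtons=80)

```text
time_s: 6.62
eef_pos: [0.4626, 0.1687, 0.055]
orientation: [0.744, 0.668, 0.001, 0.0]
force: [-0.1, 0.4, 2.4]
grip_width: 0.129
gripper_force: 77.9
```

Request:
arm_command(commands=[{"delta_pos": [0,0,0.04],"rotation": [0,0,0],"jaw": 0.005},{"delta_pos": [0,0,0.05],"rotation": [0,0,0],"jaw": 0.005},{"delta_pos": [0,0,0.05],"rotation": [0,0,0],"jaw": 0.005},{"delta_pos": [0.01,-0.045,0.025],"rotation": [0,0,0.02],"jaw": 0.005},{"delta_pos": [0.01,-0.045,0],"rotation": [0,0,0.03],"jaw": 0.005},{"delta_pos": [0.01,-0.045,0],"rotation": [0,0,0],"jaw": 0.005},{"delta_pos": [0.01,-0.045,0],"rotation": [0,0,0],"jaw": 0.005},{"delta_pos": [0.01,-0.045,0],"rotation": [0,0,0],"jaw": 0.005},{"delta_pos": [0.01,-0.045,0],"rotation": [0,0,0],"jaw": 0.005},{"delta_pos": [0.01,-0.045,0],"rotation": [0,0,0],"jaw": 0.005},{"delta_pos": [0.007,-0.044,0],"rotation": [0,0,0],"jaw": 0.005},{"delta_pos": [0,0,0],"rotation": [0,0,0],"jaw": 0.005}])

```text
time_s: 8.12
eef_pos: [0.538, -0.1955, 0.2184]
orientation: [0.73, 0.684, -0.001, -0.0]
force: [-0.0, 0.2, -0.8]
grip_width: 0.125
gripper_force: 78.1
```

```bash
python3 look.py e
```

```text
[ 0.538  -0.1955  0.2184] [ 7.298e-01  6.837e-01 -8.000e-04 -2.000e-04] 8.125 [ 0.75  0.21 -0.51  1.67  0.1   1.3   0.16]
clip_large 0.93 [318. 266.] [ 0.5337 -0.2506  0.    ]
clip_large_bore 0.9 [318. 277.] [ 0.5344 -0.2522  0.02  ]
clip_large_bore 0.35 [314. 141.] [ 0.5383 -0.1249  0.02  ]
pipe_mid 0.64 [313. 142.] [ 0.5379 -0.1242  0.06  ]
clip_large 0.9 6395 ((319.0, 315.0), (146.0, 86.0), 90.0)
pipe_mid 0.61 22417 ((317.0155944824219, 131.80934143066406), (264.0765380859375, 91.3863754272461), 89.31793975830078)
```

View pics/e.png

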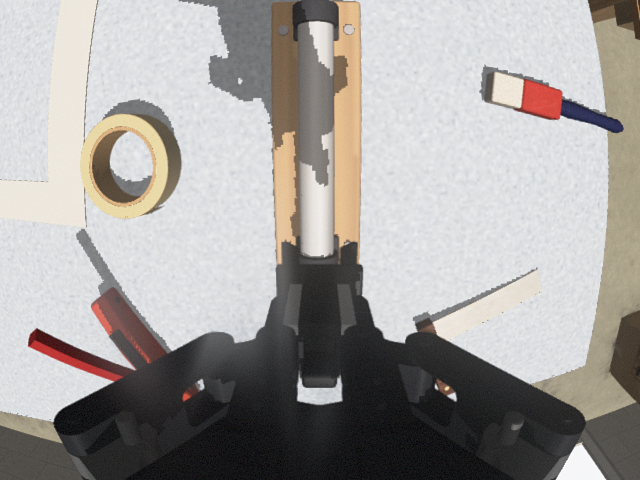

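The pipe runs down the middle of the wrist view, from (316,30) to (317,255), and the clip is held straight at (319,310). Next I'm measuring the pipe axis from its edges.

Run:
```python
from h import *
im=cv2.imread("pics/e.png");hsv=cv2.cvtColor(im,cv2.COLOR_BGR2HSV);S=hsv[...,1].astype(int)
P=[]
for r in range(45,236,10):
    c=316
    l=c
    while S[r,l]<70 and l>250:l-=1
    k=c
    while S[r,k]<70 and k<380:k+=1
    e,a=ray("wrist",(l+.5,r));_,b=ray("wrist",(k-.5,r))
    d=a+b;p=e+d*(.06-e[2])/d[2];w=np.linalg.norm(np.cross(a,b));P.append(p);print(r,l,k,np.round(p[:2],4),round(2*np.sin(np.arccos(a@b)/2)*np.linalg.norm(p-e),4))
P=np.array(P);f=np.polyfit(P[:,1],P[:,0],1);print("yaw",90-np.degrees(np.arctan(f[0])),"x at -.13",np.polyval(f,-.13))
for px in((316,36),(316,258)):print(at_z("wrist",px,.07))
R=[]
for c in("scene","side","wrist"):
    viewer.camera(c)
    for n in("pipe_mid","clip_large_bore"):
        for x in finder.place_of(c,n)[:1]:print(c,n,x["conf"],x["centre"]); R.append((n,ray(c,x["centre"])))
for n in("pipe_mid","clip_large_bore"):print(n,tri([r for m,r in R if m==n]))
# wrist-frame clip centreline: bridge left/right ~ 
print(monitor.read_state()["eef_pos"], viewer.camera_info("wrist")["eye"])
```

```text
45 297 334 [ 0.5444 -0.0485] 0.0276
55 296 334 [ 0.5435 -0.0567] 0.0283
65 296 334 [ 0.5431 -0.0648] 0.0283
75 297 334 [ 0.543  -0.0728] 0.0275
85 297 334 [ 0.5426 -0.0808] 0.0275
95 297 334 [ 0.5421 -0.0887] 0.0275
105 297 334 [ 0.5417 -0.0965] 0.0276
115 297 334 [ 0.5412 -0.1044] 0.0276
125 297 334 [ 0.5408 -0.1122] 0.0277
135 297 334 [ 0.5403 -0.12  ] 0.0277
145 297 334 [ 0.5399 -0.1278] 0.0278
155 297 334 [ 0.5394 -0.1356] 0.0279
165 297 334 [ 0.539  -0.1434] 0.028
175 298 335 [ 0.5393 -0.1514] 0.0282
185 298 334 [ 0.5384 -0.1593] 0.0275
195 298 334 [ 0.538  -0.1673] 0.0277
205 298 334 [ 0.5375 -0.1753] 0.0278
215 298 334 [ 0.537  -0.1835] 0.028
225 298 334 [ 0.5365 -0.1918] 0.0282
235 297 335 [ 0.536  -0.2001] 0.03
yaw 86.97197014259483 x at -.13 0.5398709555383978
[ 0.54511574 -0.0438499   0.07      ]
[ 0.53515349 -0.21638129  0.07      ]
scene pipe_mid 0.57 [385.1, 209.3]
scene clip_large_bore 0.89 [409.6, 136.8]
side pipe_mid 0.6 [351.4, 203.3]
side clip_large_bore 0.9 [371.1, 142.8]
wrist pipe_mid 0.86 [313.4, 146.5]
wrist clip_large_bore 0.81 [317.3, 277.1]
pipe_mid (array([ 0.53904873, -0.12940717,  0.0645199 ]), [np.float64(0.004273941883288084), np.float64(0.00506063990228913), np.float64(0.0009107883437152336)])
clip_large_bore (array([ 0.53778273, -0.18501547,  0.18877255]), [np.float64(0.0022816728772348483), np.float64(0.002970399927574451), np.float64(0.0007695880247892617)])
[ 0.53898991 -0.19049216  0.21932934] [ 0.54332666 -0.11816818  0.34986704]
```

Request:
arm_command(commands=[{"delta_pos": [0.001,0.02,-0.02],"rotation": [0,0,0.012],"jaw": 0.005},{"delta_pos": [0,0.02,-0.02],"rotation": [0,0,0],"jaw": 0.005},{"delta_pos": [0,0.02,-0.018],"rotation": [0,0,0],"jaw": 0.005},{"delta_pos": [0,0,0],"rotation": [0,0,0],"jaw": 0.005},{"delta_pos": [0,0,0],"rotation": [0,0,0],"jaw": 0.005}])

```text
time_s: 9.6
eef_pos: [0.5404, -0.1317, 0.1621]
orientation: [0.723, 0.69, 0.0, 0.001]
force: [0.7, -0.5, -0.5]
grip_width: 0.131
gripper_force: 78.1
```

Run:
```python
from h import *
s=monitor.read_state();T=np.array(s["eef_pos"]);print(T,np.degrees(2*np.arctan2(s["orientation"][1],s["orientation"][0])))
im=viewer.camera("wrist");cv2.imwrite("pics/f.png",im)
for n,z in(("clip_large",T[2]-.055),("clip_large_bore",T[2]-.035)):
    for x in finder.place_of("wrist",n)[:1]:print(n,x["conf"],x["centre"],at_z("wrist",x["centre"],z))
m=finder.masks_of("wrist","clip_large")[0]["pixels"]
for r in range(200,400,10):
    q=np.flatnonzero(m[r])
    if len(q):
        a=at_z("wrist",((q[0]+q[-1])/2,r),T[2]-.02);print(r,q[0],q[-1],np.round(a[:2],4))
S=cv2.cvtColor(im,cv2.COLOR_BGR2HSV)[...,1].astype(int);P=[]
for r in range(20,200,10):
    l=k=316
    while S[r,l]<70 and l>230:l-=1
    while S[r,k]<70 and k<400:k+=1
    e,a=ray("wrist",(l+.5,r));_,b=ray("wrist",(k-.5,r));d=a+b
    p=e+d*(.06-e[2])/d[2];P.append(p);print(r,l,k,end="; ")
P=np.array(P);f=np.polyfit(P[:,1],P[:,0],1);print("\nyaw",90-np.degrees(np.arctan(f[0])),"x at -.13",np.polyval(f,-.13))
```

```text
[ 0.5404301  -0.13169933  0.16212017] 87.3183073422907
clip_large 0.79 [318.1, 267.9] [ 0.54021105 -0.131281    0.10712017]
clip_large_bore 0.84 [316.8, 277.8] [ 0.53966993 -0.12846     0.12712017]
250 279 358 [ 0.5413 -0.1091]
260 280 356 [ 0.5409 -0.1137]
270 275 362 [ 0.5409 -0.1183]
280 276 362 [ 0.5409 -0.123 ]
290 276 361 [ 0.5404 -0.1278]
300 302 335 [ 0.5402 -0.1328]
310 301 336 [ 0.5399 -0.1379]
320 301 337 [ 0.5399 -0.1431]
330 300 339 [ 0.5399 -0.1485]
340 305 334 [ 0.5396 -0.1541]
350 305 334 [ 0.5393 -0.1598]
360 303 335 [ 0.5388 -0.1658]
370 301 335 [ 0.538 -0.172]
380 302 336 [ 0.5382 -0.1784]
20 316 316; 30 313 326; 40 230 400; 50 230 400; 60 297 343; 70 292 345; 80 290 349; 90 290 349; 100 291 347; 110 296 342; 120 296 342; 130 296 342; 140 296 341; 150 296 341; 160 296 341; 170 296 341; 180 296 340; 190 295 340; 
yaw 87.66300180171449 x at -.13 0.5407710848138072
```

View pics/f.png

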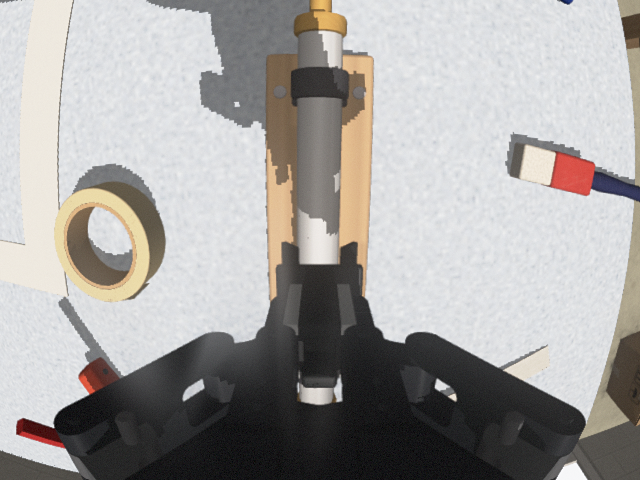

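The clip lies over the pipe axis within about 1 mm. I'm pushing down.

Request:
arm_command(commands=[{"delta_pos": [0,0,-0.015],"rotation": [0,0,0],"jaw": 0.005},{"delta_pos": [0,0,-0.015],"rotation": [0,0,0],"jaw": 0.005},{"delta_pos": [0,0,-0.006],"rotation": [0,0,0],"jaw": 0.005},{"delta_pos": [0,0,-0.005],"rotation": [0,0,0],"jaw": 0.005},{"delta_pos": [0,0,-0.005],"rotation": [0,0,0],"jaw": 0.005},{"delta_pos": [0,0,-0.005],"rotation": [0,0,0],"jaw": 0.005}], newtons=110)

```text
time_s: 10.55
eef_pos: [0.5409, -0.1306, 0.113]
orientation: [0.723, 0.691, 0.0, 0.001]
force: [-5.9, 1.1, 23.9]
grip_width: 0.125
gripper_force: 111.1
```

Request:
arm_command(commands=[{"delta_pos": [-0.0005,0,-0.005],"rotation": [0,0,0],"jaw": 0.005},{"delta_pos": [0,0,-0.005],"rotation": [0,0,0],"jaw": 0.005},{"delta_pos": [0,0,-0.004],"rotation": [0,0,0],"jaw": 0.005},{"delta_pos": [0,0,-0.004],"rotation": [0,0,0],"jaw": 0.005}])

```text
time_s: 11.05
eef_pos: [0.5399, -0.1308, 0.0957]
orientation: [0.723, 0.69, -0.001, 0.0]
force: [-14.6, 2.5, 40.6]
grip_width: 0.119
gripper_force: 113.5
```

Request:
arm_command(commands=[{"delta_pos": [-0.001,0,0],"rotation": [0,0,0],"jaw": 0.005},{"delta_pos": [0,0,0],"rotation": [0,0,0],"jaw": 0.005}])

```text
time_s: 11.3
eef_pos: [0.5398, -0.1307, 0.0959]
orientation: [0.723, 0.69, 0.0, 0.001]
force: [-6.7, 0.6, 21.5]
grip_width: 0.124
gripper_force: 110.7
```

```bash
cat > chk.py <<'E'
from h import *
import sys
R={}
for c in("scene","side","wrist"):
    im=viewer.camera(c);cv2.imwrite(f"pics/{sys.argv[1]}_{c}.png",im)
    for n in("pipe_mid","clip_large_bore","clip_large"):
        for x in finder.place_of(c,n)[:1]:
            print(c,n,round(x["conf"],2),x["centre"]); R.setdefault(n,[]).append(ray(c,x["centre"]))
for n in R:
    if len(R[n])>1:print(n,tri(R[n]))
a=[cv2.resize(cv2.imread(f"pics/{sys.argv[1]}_{c}.png")[y:y+120,x:x+130],None,fx=3,fy=4) for c,x,y in(("scene",320,140),("side",290,130))]
cv2.imwrite(f"pics/{sys.argv[1]}.png",np.hstack(a))
E
python3 chk.py g
```

```text
scene pipe_mid 0.77 [385.4, 207.6]
scene clip_large_bore 0.87 [381.5, 208.1]
scene clip_large 0.93 [379.8, 218.2]
side pipe_mid 0.74 [350.0, 205.7]
side clip_large_bore 0.85 [354.4, 209.5]
side clip_large 0.87 [354.0, 215.8]
wrist clip_large_bore 0.92 [319.1, 276.8]
pipe_mid (array([ 0.55840153, -0.15381546,  0.04538329]), [np.float64(0.003177608020325065), np.float64(0.0031776080203251783)])
clip_large_bore (array([ 0.53996244, -0.12923913,  0.05699893]), [np.float64(0.005505725610635941), np.float64(0.005325543402650271), np.float64(0.0007525008630254488)])
clip_large (array([ 0.53376277, -0.11941087,  0.04529249]), [np.float64(0.003415935820119836), np.float64(0.0034159358201196863)])
```

View pics/g.png

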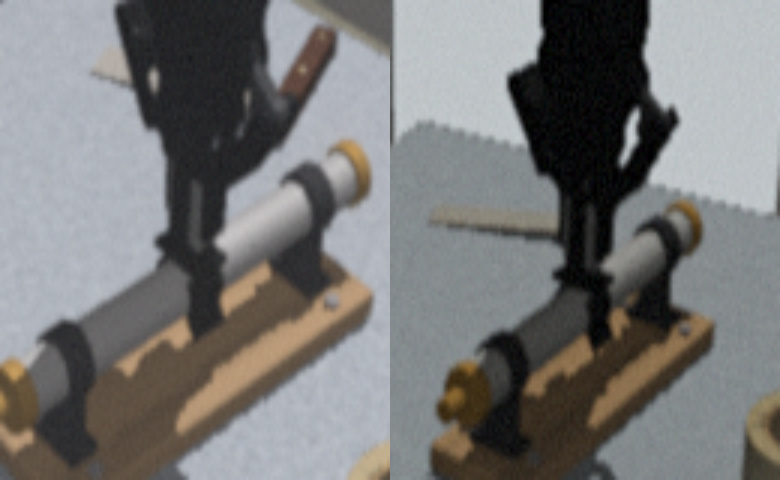

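Both views show the clip seated on the pipe with its arms below it, and the wrist view shows no slip in the grip. Releasing now.

Request:
arm_command(commands=[{"delta_pos": [0,0,0.001],"rotation": [0,0,0],"jaw": 0.02},{"delta_pos": [0,0,0],"rotation": [0,0,0],"jaw": 0.04},{"delta_pos": [0,0,0],"rotation": [0,0,0],"jaw": 0.05},{"delta_pos": [0,0,0],"rotation": [0,0,0],"jaw": 0.05},{"delta_pos": [0,0,0.02],"rotation": [0,0,0],"jaw": 0.05},{"delta_pos": [0,0,0.03],"rotation": [0,0,0],"jaw": 0.05},{"delta_pos": [0,0,0.04],"rotation": [0,0,0],"jaw": 0.05},{"delta_pos": [0,-0.02,0.05],"rotation": [0,0,0],"jaw": 0.05},{"delta_pos": [0,-0.03,0.02],"rotation": [0,0,0],"jaw": 0.05},{"delta_pos": [0,0,0],"rotation": [0,0,0],"jaw": 0.05}])

```text
time_s: 13.15
eef_pos: [0.539, -0.1838, 0.2549]
orientation: [0.725, 0.689, 0.0, 0.002]
force: [-0.4, 0.7, 0.5]
grip_width: 0.587
gripper_force: 0.0
```

```bash
python3 chk.py k
python3 - <<'E'
import cv2,numpy as np
a=cv2.imread("pics/k.png");w=cv2.imread("pics/k_wrist.png")
w=cv2.resize(w[60:360,170:470],(480,480));o=np.hstack([a,w]);cv2.imwrite("pics/k2.png",cv2.resize(o,(800,int(480*800/o.shape[1]))))
E
```

```text
scene pipe_mid 0.73 [385.7, 205.6]
scene clip_large_bore 0.6 [380.9, 207.5]
scene clip_large 0.81 [383.0, 219.0]
side pipe_mid 0.69 [353.9, 206.5]
side clip_large_bore 0.61 [354.5, 208.2]
side clip_large 0.77 [353.1, 212.9]
wrist clip_large_bore 0.6 [317.1, 153.7]
wrist clip_large 0.91 [314.2, 155.1]
pipe_mid (array([ 0.55266109, -0.15319866,  0.04876448]), [np.float64(0.001909033205633204), np.float64(0.0019090332056331792)])
clip_large_bore (array([ 0.539162  , -0.1275424 ,  0.06051332]), [np.float64(0.00520547466304582), np.float64(0.005182582429842014), np.float64(0.0001641830915149496)])
clip_large (array([ 0.53702524, -0.12871349,  0.04305311]), [np.float64(0.0023099014390637537), np.float64(0.0023317701546748254), np.float64(0.001244289432235317)])
```

View pics/k2.png

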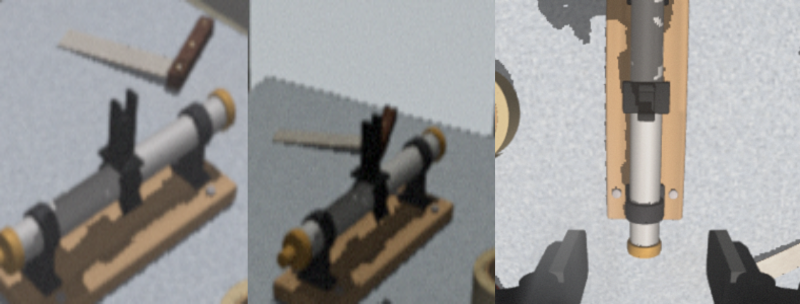

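The clip sits upright on the pipe midway between the brackets with its fork up, and its bore measures z ≈ 0.0605 m. The gripper is clear of it.

```bash
python3 -c "
from station import robot
print(robot.hand_in())"
```

```text
the job is handed in; nothing more can be done
None
```

The larger clip is snapped onto the pipe, upright with its fork up and about midway between the brackets. I never touched the smaller clip, and I handed the job in at about 13 s; no verdict came back.

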